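# Mirror the consumables row into the handover rack

### The job

The next operator works from the other side, so move the four consumables from the holders on the aluminium rail into the white four-bay rack in reverse order: what stands leftmost on the rail goes into the rightmost bay, the second from the left into the second bay from the right, and so on. Stand each one upright on the tray floor in the middle of its bay, let go of it, and do not tip any of them over on the way.

Things in the scene. Friction and masses are not known exactly. Their poses are not given: they have to be found in the camera images.
- rail: Start: fixed aluminium plate, 60 (x) x 330 (y) x 8 mm. Origin: centre of its underside, on the bench top. x points away from the robot, y to the robot's left along the row, turned up to 0.14 rad. It carries four holders centred at y = +120, +40, -40, -120 mm, order changes. It lies left and the rack right, or the reverse; behind the left one stands a blue crate, 120 mm high, front at x = 0.61 m.
- rack: Target: fixed white tray, 84 (x) x 330 (y) x 8 mm, empty. Five dark dividers (3 mm thick, 64 mm along x, 20 mm above the floor, at y = 0, +-80, +-160 mm) make four bays centred at x = 0, y = +120, +40, -40, -120 mm; lips 3 mm high at front and back. Origin: centre of its underside, on the bench top; floor 8 mm above it. Axes as the rail's, turned up to 0.14 rad.
- glue: White glue bottle with a pointed red nozzle, 34 mm thick, 100 mm high with the nozzle; the body reaches up to 70 mm. Grasp the body from above with the tool about 58 mm over its underside. Origin: centre of its underside (the body's axis is within 2.5 mm of it); z up. Any yaw. About 60 g. (A like bottle at the far left corner of the bench is part of the room.)
- tin: Round flux tin with a dark lid, 46 mm across, 35 mm high. Origin: centre of its underside; z up. Any yaw. About 80 g.
- stamp: Rubber stamp: blue foot 36 (x) x 42 (y) mm and 20 mm high, upright dark knob about 20 mm thick from 20 to 68 mm. Take it by the knob. Origin: centre of its underside; z up. About 70 g. (A like stamp at the far left of the bench is part of the room.)
- reel: White solder reel standing on one flange, 60 mm across, 36 mm high; take it across the flanges. Origin: centre of its underside; z up. Any yaw. About 240 g.
- bottle_holder: Holder in which the glue bottle starts, fixed on the rail: grey plate 74 x 74 x 6 mm with a round collar 4 mm high, 44 mm inside. Origin: centre of its underside, on the rail's top face; the things stand 6 mm above it. It stays where it is, so it still shows the bottle's starting place in the row.
- tin_holder: Holder of the tin, as the bottle's, with a round collar 51 mm inside, 4 mm high.
- stamp_holder: Holder of the stamp, as the bottle's, with a rectangular frame 42 x 48 mm inside, 4 mm high.
- reel_holder: Holder of the reel, as the bottle's, with a round collar 66 mm inside, 4 mm high.

How it is judged (in metres and radians):
At the end, for the whole second after the job is handed in: Each thing stands upright (within 0.1 rad) and at rest on the rack floor (within 4 mm in height), within 15 mm of the middle of its bay along and across the row; its bay is the left-right mirror image of its holder's place on the rail (((y of bottle_holder in the frame of rail between 0.105 and 0.135 m and y of glue in the frame of rack between -0.135 and -0.105 m) or (y of bottle_holder in the frame of rail between 0.025 and 0.055 m and y of glue in the frame of rack between -0.055 and -0.025 m) or (y of bottle_holder in the frame of rail between -0.055 and -0.025 m and y of glue in the frame of rack between 0.025 and 0.055 m) or (y of bottle_holder in the frame of rail between -0.135 and -0.105 m and y of glue in the frame of rack between 0.105 and 0.135 m)) and x of glue in the frame of rack between -0.015 and 0.015 m and z of glue in the frame of rack between 0.004 and 0.012 m and angle between each of glue, tin, stamp, reel's own z axis and vertical below 0.1 rad and linear speed of each of glue, tin, stamp, reel below 0.02 m/s and angular speed of each of glue, tin, stamp, reel below 0.2 rad/s and ((y of tin_holder in the frame of rail between 0.105 and 0.135 m and y of tin in the frame of rack between -0.135 and -0.105 m) or (y of tin_holder in the frame of rail between 0.025 and 0.055 m and y of tin in the frame of rack between -0.055 and -0.025 m) or (y of tin_holder in the frame of rail between -0.055 and -0.025 m and y of tin in the frame of rack between 0.025 and 0.055 m) or (y of tin_holder in the frame of rail between -0.135 and -0.105 m and y of tin in the frame of rack between 0.105 and 0.135 m)) and x of tin in the frame of rack between -0.015 and 0.015 m and z of tin in the frame of rack between 0.004 and 0.012 m and ((y of stamp_holder in the frame of rail between 0.105 and 0.135 m and y of stamp in the frame of rack between -0.135 and -0.105 m) or (y of stamp_holder in the frame of rail between 0.025 and 0.055 m and y of stamp in the frame of rack between -0.055 and -0.025 m) or (y of stamp_holder in the frame of rail between -0.055 and -0.025 m and y of stamp in the frame of rack between 0.025 and 0.055 m) or (y of stamp_holder in the frame of rail between -0.135 and -0.105 m and y of stamp in the frame of rack between 0.105 and 0.135 m)) and x of stamp in the frame of rack between -0.015 and 0.015 m and z of stamp in the frame of rack between 0.004 and 0.012 m and ((y of reel_holder in the frame of rail between 0.105 and 0.135 m and y of reel in the frame of rack between -0.135 and -0.105 m) or (y of reel_holder in the frame of rail between 0.025 and 0.055 m and y of reel in the frame of rack between -0.055 and -0.025 m) or (y of reel_holder in the frame of rail between -0.055 and -0.025 m and y of reel in the frame of rack between 0.025 and 0.055 m) or (y of reel_holder in the frame of rail between -0.135 and -0.105 m and y of reel in the frame of rack between 0.105 and 0.135 m)) and x of reel in the frame of rack between -0.015 and 0.015 m and z of reel in the frame of rack between 0.004 and 0.012 m); the robot touches nothing.
It fails at once if one of the four things is tipped over (more than 0.6 rad) (angle between any of glue, tin, stamp, reel's own z axis and vertical above 0.6 rad).
It also fails if it takes over 120 s, if anything falls off the work surface, if the arm or the gripper's body presses on something with over 40 N, if the wrist force passes 120 N, or if a joint passes its speed limit or range.

### The arm

A 6-joint arm with a two-finger parallel gripper is mounted at the origin on a cart in front of the work surface, level with it; the furniture and walls round the work are solid. World frame = base frame: x ahead of the robot, y to its left, z up, the work surface at z = 0. Lengths are in m, angles in degrees, forces in N, time in s.
With the tool pointing down it reaches from about 0.25 to 0.725 m from the base axis. Payload 9.7 kg.
Tool frame: the origin (TCP) lies midway between the tips of the shut fingers; the grasp point (between the pads) lies 19 mm behind it (bot.pinch_z is the distance from the TCP to the grasp point, in m); z points along the fingers, y is the line along which they close (so a half turn about z gives the same grasp; the last joint's range is limited). The gripper opens to 85 mm and grips with 20 to 120 N. Pads are 22 mm wide; open, the fingers measure 114 mm over their backs; the gripper's body (76 mm by 85 mm) begins 54 mm behind the grasp point. The pads swing forward as they close: fully open they stand 13 mm farther back than shut.
Start: joints at [68.698, 4.979, 10.078, 95.1, 0, 90], TCP at [0.2, 0.512, 0.206] pointing down, gripper open.
Joint ranges: [-179.16, 179.16], [-48.56, 103.87], [-65.8, 70.77], [-126.05, 130.52], [-82.76, 87.17], [-180, 180]. Speed limits (degrees/s): [127.2, 127.2, 147.25, 180, 180, 180].

### API

Orientations are given as [roll, pitch, yaw] about the fixed x, y, z axes, in that order (R = Rz(yaw) Ry(pitch) Rx(roll)).
In Python, from workcell import sensors, camera, ticket, bot gives the robot as it stands.
- The arm moves only by the shell command python3 -m handwheel 'ROWS' [FORCE]. ROWS is a JSON object of lists of equal length, an entry for each row: "gripper": the opening, from -1 (shut) to 1 (fully open); "slide": the shift along the tool's x, y, z in mm, a list of three; "yaw": the turn about the tool's z in rad. A call has 1 to 8 rows; each row shifts and turns the commanded pose from where the row before left it, along the tool's axes as they then stand; what a row does not reach is not made up. A row lasts 1/12 s, in which the tool goes at most 41.7 mm and 7.16 degrees, less where a joint would pass 70% of its speed; a pose out of reach is approached as far as the arm can. A call is refused whole if a number of a shift passes 41.7 or a number of a turn 0.125, either way. A call with a gripper value outside its range is refused whole. The fingers move at their own pace and stop on an object; FORCE is the grip in N (left out, the last holds). Time passes only in rows, so rows that do not move let the fingers close. It gives the time, the measured TCP pose, the force, the opening and the grip force at its end, in the units of the state.
- sensors.get_obs(): the state, without advancing time (a new reading comes with each control period).
- camera(name): name is "side" or "top"; returns a dict with "img" (420x560x3 uint8, red, green, blue), "fx", "fy", "cx", "cy" (pixels), "dist" ([k1, k2, p1, p2, k3] as OpenCV has them; the pictures are not rectified), "R" (3x3) and "t" (3): a world point X has camera coordinates R X + t. Camera axes: x right, y down, z forward; pixel columns grow to the right and rows downward; lengths in m; the calibration is good to about 2 mm. A picture is of the moment at which its call begins. There is no depth.
- ticket.job_done(): hands the job in; it is judged then, once.
The state is a dict: "time": time; "q": joint angles; "qd": joint speeds; "joint_efforts": joint torques, N m; "ee_pos": TCP position; "tcp_rot": TCP orientation; "wrist_force": force on the tool from outside, world axes, zero at the start; "torque": the same for the moment, N m; "opening": finger opening in m; "grasp_force": force on a finger pad.
Only numpy, scipy, OpenCV 4.12 (cv2) and the standard library are available. Lean on these libraries where they do the work, as an engineer would, in place of code of your own. Each camera call takes 0.05 s, during which the arm holds its last target. There are 200 camera calls.

## Working session

There is one attempt and no reset: what is moved stays moved. The work goes in short steps, Python scripts to look and compute and a shell command to move; the robot and the scene stay as the last step left them, time stands still between calls to the robot, and variables do not carry over. Pictures are saved under pics/ and viewed, at most 14 in all, crops included, and the job is handed in when it is done.

```bash
mkdir -p pics; ls; python3 - <<'E'
from workcell import sensors,camera,bot
import cv2,numpy as np
o=sensors.get_obs();print(o['time'],o['ee_pos'],o['tcp_rot'],o['opening'],bot.pinch_z)
for n in('top','side'):
    c=camera(n);cv2.imwrite(f'pics/{n}0.png',c['img'][:,:,::-1])
    print(n,c['fx'],c['cx'],c['cy'],c['dist'],(-np.array(c['R']).T@c['t']).round(3),np.array(c['R']).round(2).tolist())
E
```

```text
pics
0.0 [0.19972573 0.51217875 0.20548859] [-1.79925580e+02  8.70213202e-04  1.58696573e+02] 0.08519797447533249 0.0187
top 414.78884932326855 277.63301913165014 219.77663138837914 [-0.04008047  0.          0.          0.          0.        ] [0.346 0.011 1.186] [[-0.02, -1.0, -0.0], [-0.99, 0.02, -0.11], [0.11, -0.0, -0.99]]
side 421.2180819102377 286.3555276521707 212.8509952535907 [-0.01997695  0.          0.          0.          0.        ] [-0.071 -0.835  0.486] [[0.83, -0.56, 0.01], [-0.21, -0.33, -0.92], [0.51, 0.76, -0.4]]
```

View pics/top0.png

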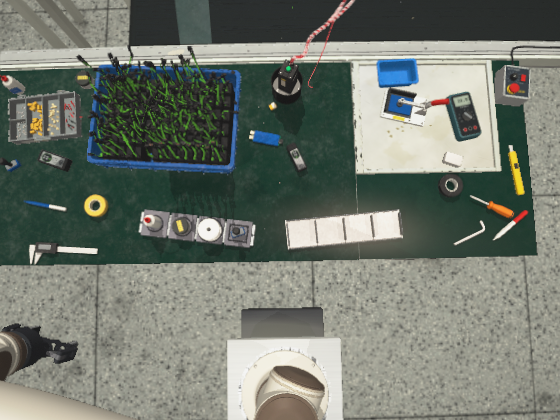

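View pics/side0.png

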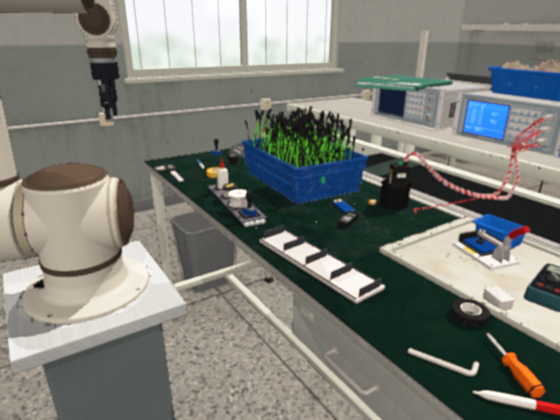

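The top view shows, on the rail from left to right, glue (150,221), tin (181,226), reel (209,230) and stamp (238,233). The empty rack spans columns 285–402. Next I'll crop closer to measure.

```bash
python3 - <<'E'
import cv2,numpy as np
i=cv2.imread('pics/top0.png')[195:260,130:415]
a=cv2.resize(i[:,:132],None,fx=6,fy=6,interpolation=cv2.INTER_CUBIC)[:300]
b=cv2.resize(i[:,150:282],None,fx=6,fy=6,interpolation=cv2.INTER_CUBIC)[:360-60+0+60][60:360]
a=cv2.resize(i[:50+8,:132],None,fx=6,fy=5,interpolation=cv2.INTER_CUBIC)
b=cv2.resize(i[:58,150:282],None,fx=6,fy=5,interpolation=cv2.INTER_CUBIC)
cv2.imwrite('pics/crop0.png',np.vstack([a,b]))
E
```

```text
(no output)
```

View pics/crop0.png

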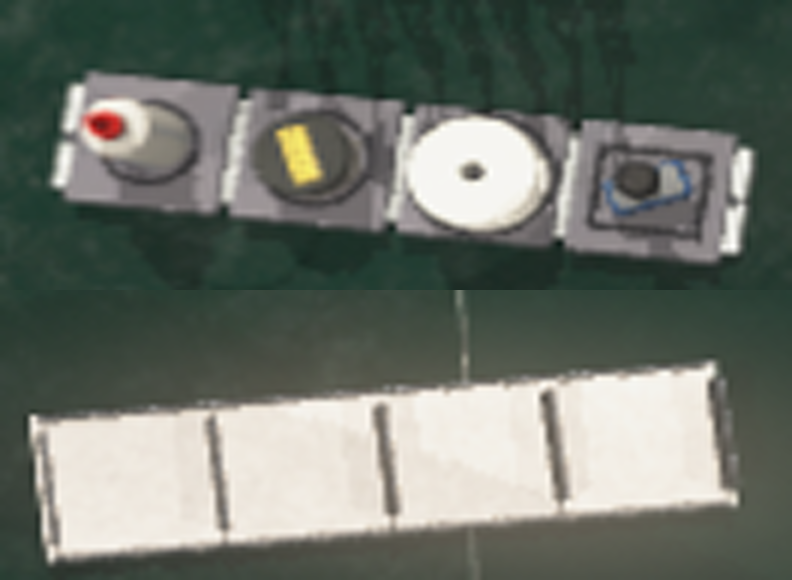

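The crop confirms the order: glue, tin, reel, stamp. The plates' outer edge and the rack outline are both clear. The stamp is turned slightly in its frame.

```bash
cat > h.py <<'E'
import cv2,numpy as np
from workcell import sensors,camera
def ray(c,uv,z):
    K=np.array([[c['fx'],0,c['cx']],[0,c['fy'],c['cy']],[0,0,1]])
    p=cv2.undistortPoints(np.float64(uv).reshape(-1,1,2),K,np.array(c['dist'])).reshape(-1,2)
    R=np.array(c['R']);C=-R.T@np.array(c['t'])
    d=np.c_[p,np.ones(len(p))]@R
    return C+d*((z-C[2])/d[:,2])[:,None]
def big(m):
    n,l,s,ce=cv2.connectedComponentsWithStats(m.astype(np.uint8))
    k=1+np.argmax(s[1:,4]);return (l==k).astype(np.uint8)
def rect(m):
    c=max(cv2.findContours(m,0,1)[0],key=cv2.contourArea);return c[:,0,:]
def to_tool(xy,yaw):
    "world dx,dy -> tool x,y mm"
    a=np.radians(yaw);return 1000*np.array([np.cos(a)*xy[0]+np.sin(a)*xy[1],np.sin(a)*xy[0]-np.cos(a)*xy[1]])
E
python3 - <<'E'
from h import *
c=camera('top');im=c['img'].astype(int)
sub=np.zeros(im.shape[:2],bool);sub[195:265,125:420]=1
r,g,b=im[...,0],im[...,1],im[...,2]
m=sub&((r>g-2)&(r>85))
def fit(box,z,nm):
    mm=np.zeros_like(m);x0,x1=box;mm[:,x0:x1]=m[:,x0:x1];mm=big(cv2.morphologyEx(mm.astype(np.uint8),3,np.ones((5,5))))
    P=ray(c,rect(mm)+0.0,z)[:,:2]
    (ce,wh,a)=cv2.minAreaRect(np.float32(P*1000))
    print(nm,np.round(ce,1),np.round(wh,1),round(a,2))
fit((130,265),.014,'rail@14');fit((130,265),.008,'rail@8');fit((275,415),.011,'rack')
# picked features from the crop
A=lambda x,y,o=130:(x/6+o-.4,y/5+195-.4)
for n,uv,z in[('nozzle',A(105,124),.114),('gluecollar',A(150,145),.018),('tin',A(310,153),.049),('reel',A(478,172),.05),('knob',A(637,181),.082),('stampfoot',A(648,187),.034),
 ('frame',A(650,192),.018)]: print(n,(ray(c,[uv],z)[0]*1000).round(1))
w=np.zeros_like(m);w[205:250,195:226]=1
w&=(im.min(2)>190);w=big(w);mo=cv2.moments(w);print('reelc',(ray(c,[(mo['m10']/mo['m00'],mo['m01']/mo['m00'])],.05)*1000).round(1),mo['m00'])
w=sub&(r>150)&(g<70);w[:,200:]=0;mo=cv2.moments(big(w));print('noz',(ray(c,[(mo['m10']/mo['m00'],mo['m01']/mo['m00'])],.108)*1000).round(1),mo['m00'])
# dividers / plate corners
for n,uv,z in[('rackcorners',[A(32,127,280),A(715,73,280),A(737,208,280),A(50,270,280)],.011),('platecorners',[A(90,72),A(738,135),A(718,264),A(68,200)],.014)]:
  P=ray(c,uv,z)[:,:2]*1000;print(n,P.round(1).tolist(),P.mean(0).round(1))
E
```

```text
rail@14 [460.9 239.8] [325.5  73.7] 82.37
rail@8 [461.4 241. ] [327.2  74. ] 82.37
rack [ 433.  -178.8] [393.6 162.5] 88.89
nozzle [476.1 350.8 114. ]
gluecollar [475.4 359.6  18. ]
tin [466.2 276.1  49. ]
reel [454.2 198.4  50. ]
knob [445.  122.2  82. ]
stampfoot [445.9 122.   34. ]
frame [444.4 122.6  18. ]
reelc [[454.7 202.1  50. ]] 384.0
noz [[476.2 351.6 108. ]] 12.0
rackcorners [[479.8, -11.0], [505.0, -338.0], [427.3, -344.6], [398.2, -17.8]] [ 452.6 -177.8]
platecorners [[518.4, 390.3], [476.5, 81.1], [403.4, 91.3], [445.0, 399.5]] [460.8 240.5]
```

```bash
python3 -m handwheel '{"gripper":[1,1,1,1,1,1],"slide":[[0,0,0],[0,0,0],[0,0,0],[0,0,0],[0,0,0],[0,0,0]],"yaw":[0.125,0.125,0.125,0.125,0.125,0.125]}' 40
python3 -m handwheel '{"gripper":[1,1,1,1,1,1,1],"slide":[[0,0,0],[0,0,0],[0,0,0],[0,0,0],[0,0,0],[0,0,0],[0,0,0]],"yaw":[0.12,0.12,0.12,0.12,0.105,0,0]}'
```

```text
time: 0.65
ee_pos: [0.1997, 0.5123, 0.2059]
tcp_rot: [-180.0, 0.0, 115.4]
wrist_force: [0.2, 0.0, -0.2]
opening: 0.0852
grasp_force: 0.0
time: 1.23
ee_pos: [0.1997, 0.5123, 0.2059]
tcp_rot: [-180.0, 0.0, 82.4]
wrist_force: [-0.5, -0.6, -0.2]
opening: 0.0852
grasp_force: 0.0
```

```bash
cat > go.py <<'E'
import sys
from h import *
def pt(s):
    f,y=s[:4],float(s[4:]);o,p=((461,240),-7.7) if f=='rail' else ((452.6,-177.8),4.7)
    a=np.radians(p);return np.array([o[0]-np.sin(a)*y,o[1]+np.cos(a)*y]),90+p
o=sensors.get_obs();t,yw=pt(sys.argv[1]);z=float(sys.argv[2])
e=np.array(o['ee_pos'])*1000;cy=o['tcp_rot'][2]
print('pos',e.round(1),'yaw',round(cy,2),'t',o['time'],'open',round(o['opening']*1000,1),'grip',o['grasp_force'],'F',np.round(o['wrist_force'],1))
print('target',t.round(1),'slide now',to_tool((t-e[:2])/1000,cy).round(1),'slide after turn',to_tool((t-e[:2])/1000,yw).round(1),'dz',round(e[2]-z,1),'turn',round(np.radians(cy-yw),3))
E
python3 go.py rail118 190
```

```text
pos [199.7 512.3 205.9] yaw 82.4 t 1.2333 open 85.2 grip 0.0 F [-0.5 -0.6 -0.2]
target [476.8 356.9] slide now [-117.4  295.2] slide after turn [-116.9  295.4] dz 15.9 turn 0.002
```

```bash
python3 -m handwheel '{"gripper":[1,1,1,1,1,1,1,1],"slide":[[-14.6,36.9,0],[-14.6,36.9,0],[-14.6,36.9,0],[-14.6,36.9,0],[-14.6,36.9,0],[-14.6,36.9,0],[-14.6,36.9,0],[-14.6,36.9,0]],"yaw":[0,0,0,0,0,0,0,0]}'
python3 -m handwheel '{"gripper":[1,1],"slide":[[0,0,0],[0,0,0]],"yaw":[0,0]}' | tail -1; python3 go.py rail118 190; python3 - <<'E'
from h import *
s=camera('side')['img'][150:250,190:290,::-1];t=camera('top')['img'][170:270,130:270,::-1]
cv2.imwrite('pics/c1.png',np.hstack([cv2.resize(s,(300,300)),cv2.resize(t,(420,300))]))
E
```

```text
time: 1.9
ee_pos: [0.478, 0.3553, 0.2062]
tcp_rot: [180.0, -0.0, 82.4]
wrist_force: [0.6, 0.4, -0.4]
opening: 0.0853
grasp_force: 0.0
grasp_force: 0.0
pos [477.9 355.3 205.4] yaw 82.2 t 2.0667 open 85.5 grip 0.0 F [-0.8  0.  -0.1]
target [476.8 356.9] slide now [ 1.5 -1.4] slide after turn [ 1.5 -1.4] dz 15.4 turn -0.002
```

View pics/c1.png

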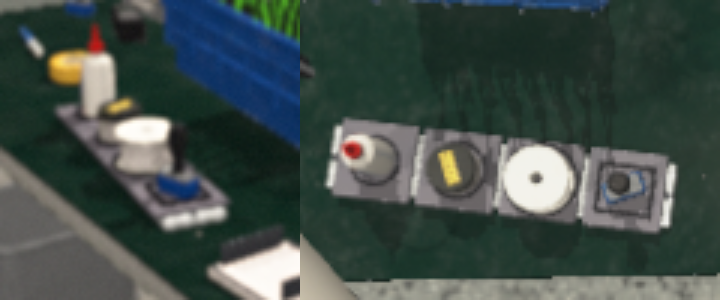

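The gripper should be above the glue, but neither crop shows it. I'll check the full frames.

```bash
python3 - <<'E'
from h import *
a=camera('side')['img'][...,::-1];t=camera('top')['img'][...,::-1]
cv2.imwrite('pics/c2.png',cv2.resize(np.hstack([a,t]),(800,300)))
E
```

```text
(no output)
```

View pics/c2.png

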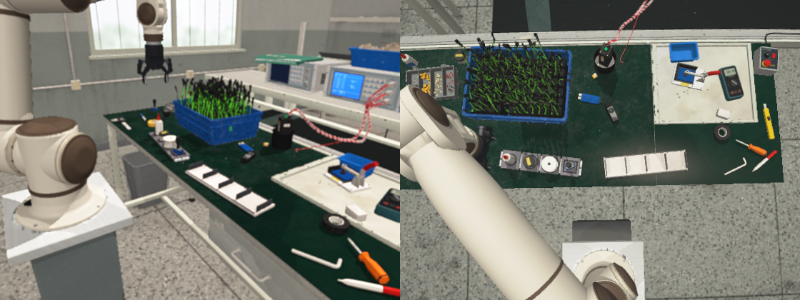

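The full frames show the gripper above the glue; parallax had pushed it out of the crop. I'll descend and grasp the bottle.

```bash
python3 -m handwheel '{"gripper":[1,1,1,1,1,1,1,1],"slide":[[0,-1.4,20],[0,0,25],[0,0,25],[0,0,25],[0,0,25],[0,0,20],[0,0,7],[0,0,0]],"yaw":[0,0,0,0,0,0,0,0]}'
python3 -m handwheel '{"gripper":[-1,-1,-1,-1,-1,-1,-1,-1],"slide":[[0,0,0],[0,0,0],[0,0,0],[0,0,0],[0,0,0],[0,0,0],[0,0,0],[0,0,0]],"yaw":[0,0,0,0,0,0,0,0]}' 30
```

```text
time: 2.93
ee_pos: [0.4734, 0.3569, 0.0577]
tcp_rot: [-179.9, 0.1, 82.3]
wrist_force: [-0.2, 0.7, 0.4]
opening: 0.0857
grasp_force: 0.0
time: 3.6
ee_pos: [0.4754, 0.357, 0.0597]
tcp_rot: [180.0, -0.0, 82.2]
wrist_force: [0.5, -0.8, 4.4]
opening: 0.0135
grasp_force: 29.3
```

The 13.5 mm opening doesn't match a 34 mm body, so I'll look before lifting.

```bash
python3 - <<'E'
from h import *
s=camera('side')['img'][110:240,180:290,::-1];t=camera('top')['img'][170:270,90:230,::-1]
cv2.imwrite('pics/c3.png',np.hstack([cv2.resize(s,(440,520),interpolation=2),cv2.resize(t,(360,520*1),interpolation=2)]))
E
```

```text
(no output)
```

View pics/c3.png

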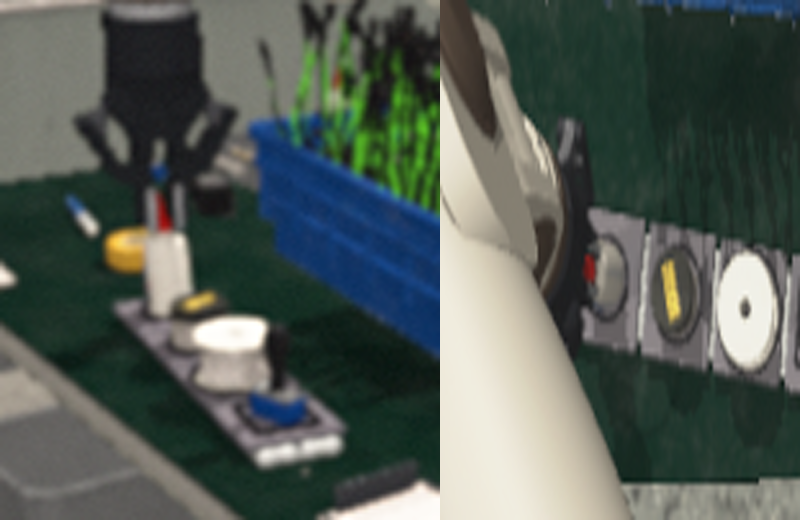

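The side view suggests the fingers are flanking the nozzle or are behind the bottle. I'll project known points into both views.

```bash
cat >> h.py <<'E'
def proj(c,P):
    K=np.array([[c['fx'],0,c['cx']],[0,c['fy'],c['cy']],[0,0,1]])
    return cv2.projectPoints(np.float64(P).reshape(-1,3),cv2.Rodrigues(np.array(c['R']))[0],np.float64(c['t']),K,np.array(c['dist']))[0].reshape(-1,2)
E
python3 - <<'E'
from h import *
print(sensors.get_obs()['opening'])
P=[[.4754,.357,.0597],[.4754,.357,.0597+.019],[.4754,.357,.133],[.477,.357,.014],[.477,.357,.084],[.476,.351,.114]]
o=[]
for n,(x,y,s) in dict(side=(180,110,4),top=(110,185,5)).items():
    c=camera(n);q=proj(c,P);print(n,q.round(1).tolist())
    im=c['img'][...,::-1].copy();w=(im[...,2]>130)&(im[...,1]<80)&(im[...,0]<80);w[:110]=0;w[240:]=0;w[:,280:]=0;w[:,:110]=0
    print('red',np.argwhere(w)[:,::-1].mean(0) if w.any() else None,w.sum())
    v=cv2.resize(im[y:y+100,x:x+80],None,fx=5,fy=5,interpolation=2)
    for u in q: cv2.circle(v,tuple(int(k) for k in ((u-(x,y))*5)),4,(0,255,255),1)
    o.append(v)
cv2.imwrite('pics/c4.png',np.hstack(o))
E
```

```text
0.013718958533917639
side [[220.1, 174.7], [219.7, 169.0], [218.9, 152.5], [221.2, 187.9], [220.1, 167.3], [220.2, 158.8]]
red [219.83333333 164.66666667] 12
top [[151.0, 222.0], [148.9, 221.2], [142.4, 218.9], [155.9, 223.2], [148.3, 220.4], [147.0, 219.5]]
red None 0
```

View pics/c4.png

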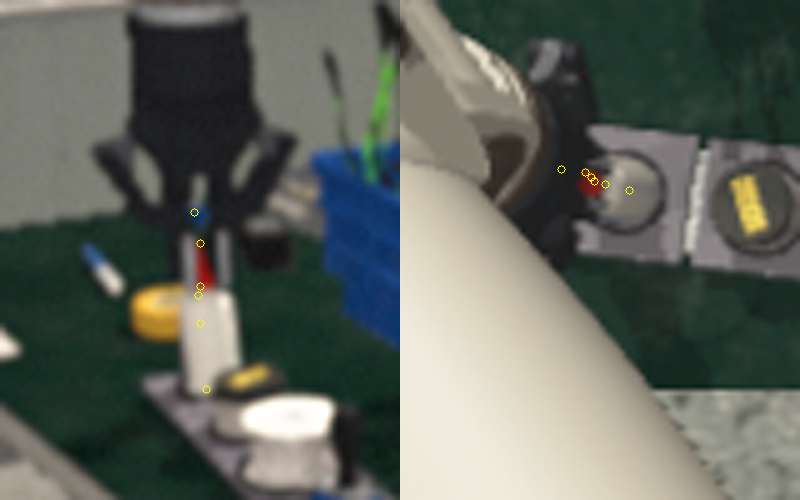

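```bash
python3 - <<'E'
from h import *
c=camera('side');t=camera('top')
def tips(z=0): 
    out=[]
    for s in(-1,1): out.append([.19973+s*.0425*.363,.51218+s*.0425*.932,.2055+z])
    return out
print('start tcp, pad tips, body',proj(c,[[.1997,.5122,.2055]]+tips(.013)+[[.1997,.5122,.2785]]).round(1).tolist())
im=cv2.imread('pics/side0.png').max(2)
for r in range(72,126,3): print(r,np.flatnonzero(im[r,80:135]<60)+80)
E
```

```text
start tcp, pad tips, body [[112.8, 130.6], [110.0, 129.3], [114.3, 123.5], [109.2, 106.2]]
72 [ 92  93  94  95  96  97  98  99 100 101 102 103 104 105 106 107 108 109
 110 111 112 113 114 115 116 117]
75 [ 92  93  94  95  96  97  98  99 100 101 102 103 104 105 106 107 108 109
 110 111 112 113 114 115 116 117 118]
78 [ 93  94  95  96  97  98  99 100 101 102 103 104 105 106 107 108 109 110
 111 112 113 114 115 116 117]
81 [102 103 104 105 106 107 108 109 110 111 112 113]
84 [102 103 104 105 106 107 108 109 110 111 112 113 114]
87 [ 99 100 101 105 106 107 108 109 110 111 112 113 114]
90 [ 99 100 101 105 106 107 108 109 110 111 112 113 114 115]
93 [ 99 100 101 102 103 104 105 106 107 108 109 110 111 112 113 114 115]
96 [100 101 102 103 104 105 106 107 108 109 110 111 112 113 114 115 116]
99 [100 101 102 103 104 105 106 107 108 109 110 111 112 113 114 115 116]
102 [101 102 103 104 108 109 110 111 112 113 114 115]
105 [101 102 103 104 105 106 107 108 109 110 111 112 113 114 115]
108 [105 106 107 108 109 112 113 114 115 116]
111 [105 106 107 108 109 113 114 115 116]
114 [106 107 108 109 114 115 116]
117 [106 107 108 109 110]
120 []
123 []
```

At the start pose the tips already show about 9 px (25 mm) higher than the reported TCP predicts. So the fingers are on the nozzle, pressing the shoulder. I'll release, raise, shut the gripper and measure the real tip offset.

```bash
python3 -m handwheel '{"gripper":[1,1,1,1,1,1,1,1],"slide":[[0,0,0],[0,0,0],[0,0,0],[0,0,0],[0,0,0],[0,0,0],[0,0,0],[0,0,0]],"yaw":[0,0,0,0,0,0,0,0]}'
python3 -m handwheel '{"gripper":[1,1,1,1,-1,-1,-1,-1],"slide":[[0,0,-25],[0,0,-30],[0,0,-30],[0,0,-15],[0,0,0],[0,0,0],[0,0,0],[0,0,0]],"yaw":[0,0,0,0,0,0,0,0]}'
python3 -m handwheel '{"gripper":[-1,-1,-1,-1],"slide":[[0,0,0],[0,0,0],[0,0,0],[0,0,0]],"yaw":[0,0,0,0]}' 
python3 - <<'E'
from h import *
e=np.array(sensors.get_obs()['ee_pos']);o=[]
for n,(x,y,s) in dict(side=(180,90,5),top=(100,180,5)).items():
    c=camera(n);P=e+np.array([[0,0,z] for z in(0,.025,.05)]);q=proj(c,P);print(n,q.round(1).tolist())
    v=cv2.resize(c['img'][y:y+110,x:x+78,::-1],None,fx=5,fy=5,interpolation=2)
    for u in q: cv2.circle(v,tuple(int(k) for k in ((u-(x,y)+.5)*5)),4,(0,255,255),1)
    o.append(v)
cv2.imwrite('pics/c5.png',np.hstack(o))
E
```

```text
time: 4.57
ee_pos: [0.475, 0.3569, 0.0591]
tcp_rot: [-180.0, 0.0, 82.2]
wrist_force: [-0.3, 0.2, 0.7]
opening: 0.0857
grasp_force: 0.0
time: 5.23
ee_pos: [0.4746, 0.3565, 0.1577]
tcp_rot: [-179.9, 0.1, 82.2]
wrist_force: [-0.1, -1.0, -0.5]
opening: 0.0389
grasp_force: 0.0
time: 5.57
ee_pos: [0.475, 0.3568, 0.1589]
tcp_rot: [-180.0, 0.0, 82.2]
wrist_force: [0.7, 0.4, -0.7]
opening: 0.0002
grasp_force: 0.0
side [[218.3, 144.5], [217.9, 136.6], [217.5, 128.6]]
top [[139.1, 217.9], [135.7, 216.6], [132.2, 215.4]]
```

View pics/c5.png

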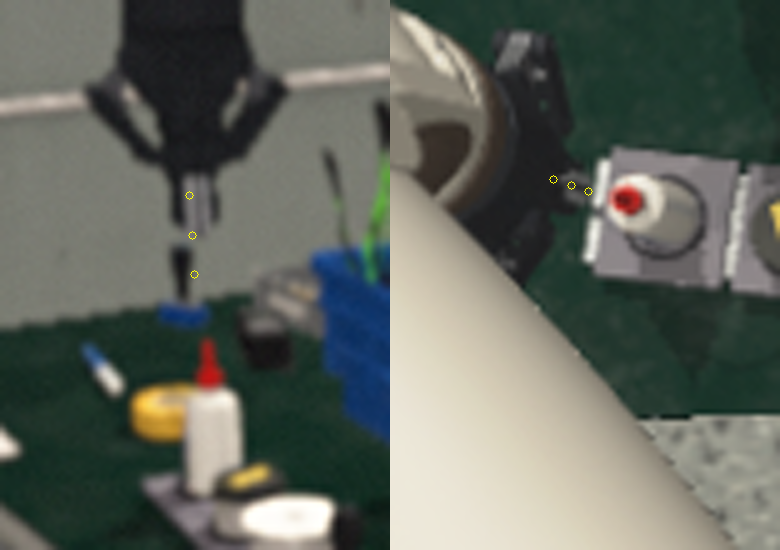

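```bash
cat >> h.py <<'E'
def tri(s,us,t,ut):
    out=[]
    for c,u in((s,us),(t,ut)):
        a=ray(c,[u],0.)[0];b=ray(c,[u],.1)[0];d=(b-a)/np.linalg.norm(b-a);out.append((a,np.eye(3)-np.outer(d,d)))
    A=sum(m for _,m in out);B=sum(m@a for a,m in out);X=np.linalg.solve(A,B)
    return (X*1000).round(1),[round(1000*np.linalg.norm(m@(X-a)),1) for a,m in out]
E
python3 - <<'E'
from h import *
e=np.array(sensors.get_obs()['ee_pos']);print(e)
s=camera('side');t=camera('top')
print('tip',tri(s,(219.5,135.5),t,(141.5,220.3)))
print('nozzle tip',tri(s,(180+208/5-.5,90+342/5-.5),t,(100+(626-390)/5-.5,180+200/5-.5)))
g=t['img'].max(2)
print(g[212:226,126:148])
print(s['img'].max(2)[120:142,212:230])
E
```

```text
[0.47502317 0.35685786 0.15909118]
tip (array([468. , 338.2, 191.8]), [np.float64(3.6), np.float64(3.6)])
nozzle tip (array([477.1, 350.2, 116.8]), [np.float64(1.7), np.float64(1.7)])
[[ 31  33  31  33  32  33  33  32  34  38  36  47  47  54  53 104 184 195
  145 137 140 140]
 [ 32  32  33  33  32  31  32  32  33  38  41  37  42  59  59 134 222 217
  151 133 135 137]
 [ 35  32  32  33  34  32  35  33  35  51  76  63  60  66  69 148 227 213
  139 133 133 136]
 [ 34  32  33  32  33  33  38  45  77  87  88  84  82  80  77 151 223 194
  134 152 197 222]
 [ 34  32  33  32  32  34  35  41  59  62  56  65  81  85  90 163 221 187
  151 207 233 234]
 [ 33  32  32  33  32  33  33  32  49  84  60  44  49  54 102 190 219 179
  185 227 230 229]
 [ 32  33  32  31  34  33  32  32  47  83  83  79  75  60 107 197 215 174
  197 184 168 175]
 [ 32  32  32  34  35  35  33  33  43  69  88  88  88  80 126 217 211 178
  198 118 114 117]
 [ 34  33  33  31  34  34  33  32  36  45  56  69  80  73 136 221 184 178
  212 150 115 111]
 [ 34  33  34  35  32  33  32  32  32  35  36  46  60  58  95 146 130 175
  222
[... 1337 characters left out ...]
110 125 123 123 125 123]
 [125 109  70  37  50  93 119 104 105 110  75  77 111 126 125 126 124 123]
 [126 117  91  60  60  94 120 103 104 114  91  94 119 123 125 123 124 124]
 [126 124 112  95  86 105 121 102 102 115 110 114 126 124 125 124 125 126]
 [124 127 123 116 111 115 119 100 100 113 120 123 127 125 125 122 126 124]
 [123 124 124 121 116 118 120 110 107 114 122 124 123 125 126 124 124 124]
 [125 119 108 104 104 108 116 122 122 121 123 126 124 125 126 123 123 124]
 [121 110  87  70  71  82 104 118 126 126 126 126 126 124 125 123 124 124]
 [121 103  63  40  40  53  84 117 126 125 125 125 126 126 124 124 123 124]
 [122 104  60  30  26  40  79 112 124 126 124 127 124 125 123 126 123 123]]
```

Both views and the shoulder contact agree: the fingertips sit about 24 mm above the reported TCP, and xy is right. I'll allow for that and regrasp lower.

```bash
python3 -m handwheel '{"gripper":[1,1,1,1,1,1,1,1],"slide":[[-3,1,0],[0,0,0],[0,0,0],[0,0,0],[0,0,0],[0,0,0],[0,0,0],[0,0,0]],"yaw":[0,0,0,0,0,0,0,0]}' | grep open
python3 -m handwheel '{"gripper":[1,1,1,1,1,1,1,1],"slide":[[0,0,25],[0,0,25],[0,0,25],[0,0,20],[0,0,12],[0,0,8],[0,0,4],[0,0,0]],"yaw":[0,0,0,0,0,0,0,0]}'
python3 -m handwheel '{"gripper":[-1,-1,-1,-1,-1,-1,-1,-1],"slide":[[0,0,0],[0,0,0],[0,0,0],[0,0,0],[0,0,0],[0,0,0],[0,0,0],[0,0,0]],"yaw":[0,0,0,0,0,0,0,0]}' 30
```

```text
opening: 0.0855
time: 7.1
ee_pos: [0.4757, 0.3538, 0.0401]
tcp_rot: [-180.0, 0.0, 82.2]
wrist_force: [0.5, -0.3, -1.0]
opening: 0.0858
grasp_force: 0.0
time: 7.77
ee_pos: [0.4761, 0.354, 0.0409]
tcp_rot: [179.9, -0.1, 82.2]
wrist_force: [1.1, -0.3, 6.2]
opening: 0.0312
grasp_force: 29.6
```

31 mm with an upward force looks like the grip is on the shoulder, so I'll go 13 mm lower.

```bash
python3 -m handwheel '{"gripper":[1,1,1,1,1,1,1,1],"slide":[[0,0,0],[0,0,0],[0,0,0],[0,0,0],[0,0,3],[0,0,5],[0,0,5],[0,0,0]],"yaw":[0,0,0,0,0,0,0,0]}'
python3 -m handwheel '{"gripper":[-1,-1,-1,-1,-1,-1,-1,-1],"slide":[[0,0,0],[0,0,0],[0,0,0],[0,0,0],[0,0,0],[0,0,0],[0,0,0],[0,0,0]],"yaw":[0,0,0,0,0,0,0,0]}' 30
```

```text
time: 8.43
ee_pos: [0.475, 0.3533, 0.0255]
tcp_rot: [-179.9, 0.1, 82.2]
wrist_force: [-0.3, -0.3, -0.1]
opening: 0.0854
grasp_force: 0.0
time: 9.1
ee_pos: [0.4758, 0.3538, 0.0275]
tcp_rot: [180.0, -0.0, 82.2]
wrist_force: [0.9, 0.3, 3.3]
opening: 0.033
grasp_force: 29.4
```

```bash
python3 -m handwheel '{"gripper":[-1,-1,-1,-1,-1,-1,-1,-1],"slide":[[0,0,-5],[0,0,-10],[0,0,-15],[0,0,-20],[0,0,-20],[0,0,-15],[0,0,-5],[0,0,0]],"yaw":[0,0,0,0,-0.05,-0.11,-0.058,0]}'
python3 go.py rack-120 40
```

```text
time: 9.77
ee_pos: [0.4764, 0.3543, 0.1198]
tcp_rot: [179.8, -0.1, 94.9]
wrist_force: [0.4, -0.1, -0.4]
opening: 0.0325
grasp_force: 29.5
pos [476.4 354.3 119.8] yaw 94.85 t 9.7667 open 32.5 grip 29.451594839556492 F [ 0.4 -0.1 -0.4]
target [ 462.4 -297.4] slide now [-648.2  -69. ] slide after turn [-648.4  -67.3] dz 79.8 turn 0.003
```

```bash
python3 -m handwheel '{"gripper":[-1,-1,-1,-1,-1,-1,-1,-1],"slide":[[-15,-3,0],[-25,-3.2,0],[-32,-3.4,0],[-32,-3.4,0],[-32,-3.4,0],[-32,-3.4,0],[-32,-3.4,0],[-32,-3.4,0]],"yaw":[0,0,0,0,0,0,0,0]}' | grep -E "ee|open"
python3 -m handwheel '{"gripper":[-1,-1,-1,-1,-1,-1,-1,-1],"slide":[[-32,-3.4,0],[-32,-3.4,0],[-32,-3.4,0],[-32,-3.4,0],[-32,-3.4,0],[-32,-3.4,0],[-32,-3.4,0],[-32,-3.4,0]],"yaw":[0,0,0,0,0,0,0,0]}' | grep -E "ee|open"
python3 -m handwheel '{"gripper":[-1,-1,-1,-1,-1,-1,-1,-1],"slide":[[-32,-3.4,0],[-32,-3.4,0],[-32,-3.4,0],[-32,-3.4,0],[-20,-2.5,0],[-12,-1,0],[0,0,0],[0,0,0]],"yaw":[0,0,0,0,0,0,0,0]}' | grep -E "ee|open"
python3 go.py rack-120 40
python3 - <<'E'
from h import *
o=[]
for n,(x,y,w,h,f) in dict(side=(290,110,110,210,2.8),top=(270,170,150,100,2.9)).items():
    c=camera(n);v=cv2.resize(c['img'][y:y+h,x:x+w,::-1],None,fx=f,fy=f,interpolation=2);o.append(np.pad(v,((0,590-v.shape[0]),(0,0),(0,0))))
cv2.imwrite('pics/c6.png',np.hstack(o))
E
```

```text
ee_pos: [0.4675, 0.1189, 0.1169]
opening: 0.0332
ee_pos: [0.4613, -0.1385, 0.117]
opening: 0.0331
ee_pos: [0.4578, -0.2976, 0.1168]
opening: 0.0328
pos [ 457.8 -297.6  116.8] yaw 94.59 t 11.7667 open 32.8 grip 29.470324186695507 F [ 0.8  0.7 -1.2]
target [ 462.4 -297.4] slide now [-0.2  4.6] slide after turn [-0.2  4.6] dz 76.8 turn -0.002
```

View pics/c6.png

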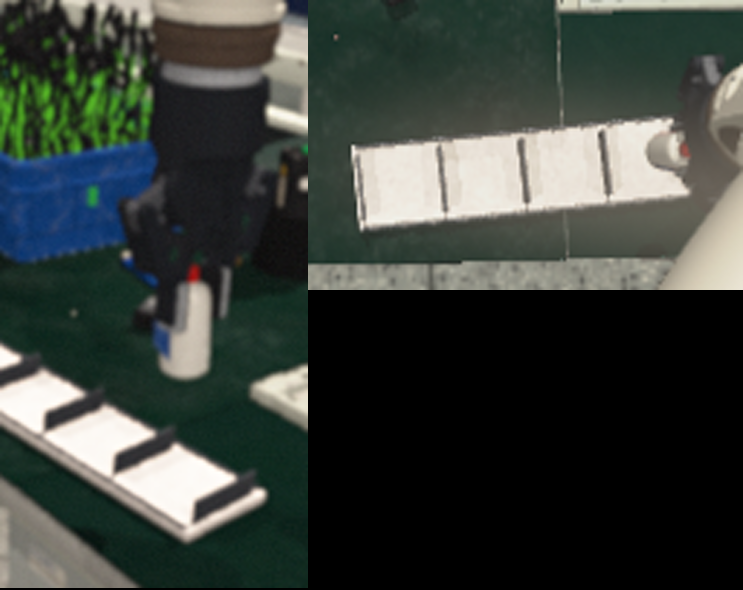

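The bottle hangs upright above the rightmost bay. I'll lower it.

```bash
python3 -m handwheel '{"gripper":[-1,-1,-1,-1,-1,-1,-1,-1],"slide":[[0,4.6,15],[0,0,20],[0,0,20],[0,0,15],[0,0,10],[0,0,7],[0,0,4],[0,0,0]],"yaw":[0,0,0,0,0,0,0,0]}'
python3 -m handwheel '{"gripper":[-1,-1,-1,-1],"slide":[[0,0,1.5],[0,0,1.5],[0,0,0],[0,0,0]],"yaw":[0,0,0,0]}'
```

```text
time: 12.53
ee_pos: [0.4626, -0.2971, 0.026]
tcp_rot: [-180.0, -0.0, 94.7]
wrist_force: [0.6, -0.2, -1.0]
opening: 0.0329
grasp_force: 29.5
time: 12.87
ee_pos: [0.4628, -0.2977, 0.0236]
tcp_rot: [180.0, 0.0, 94.7]
wrist_force: [-0.1, -0.9, 0.1]
opening: 0.0332
grasp_force: 29.5
```

```bash
python3 -m handwheel '{"gripper":[-1,-1,-1],"slide":[[0,0,1],[0,0,0.5],[0,0,0]],"yaw":[0,0,0]}'
python3 -m handwheel '{"gripper":[0.2,1,1,1,1,1,1,1],"slide":[[0,0,0],[0,0,0],[0,0,0],[0,0,0],[0,0,-10],[0,0,-25],[0,0,-35],[0,0,-35]],"yaw":[0,0,0,0,0,0,0,0]}'
python3 -m handwheel '{"gripper":[1,1],"slide":[[0,0,-20],[0,0,0]],"yaw":[0,0]}'|grep ee; python3 go.py rail40 60
```

```text
time: 13.12
ee_pos: [0.4627, -0.2975, 0.0217]
tcp_rot: [180.0, 0.0, 94.7]
wrist_force: [0.7, 0.2, 0.4]
opening: 0.0329
grasp_force: 29.6
time: 13.78
ee_pos: [0.462, -0.2971, 0.1281]
tcp_rot: [-179.9, -0.0, 94.7]
wrist_force: [0.6, 0.9, 1.5]
opening: 0.0854
grasp_force: 0.0
ee_pos: [0.4643, -0.2986, 0.1529]
pos [ 464.3 -298.6  152.9] yaw 94.7 t 13.95 open 85.4 grip 0.0 F [ 0.6 -0.4  0.5]
target [466.4 279.6] slide now [576.1  49.4] slide after turn [573.3 -75.5] dz 92.9 turn 0.216
```

```bash
python3 -m handwheel '{"gripper":[1,1,1,1,1,1,1,1],"slide":[[0,0,0],[0,0,0],[15,-2,0],[28,-3.5,0],[36,-5,0],[36,-5,0],[36,-5,0],[36,-5,0]],"yaw":[0.11,0.106,0,0,0,0,0,0]}' | grep -E "ee|rot"
python3 -m handwheel '{"gripper":[1,1,1,1,1,1,1,1],"slide":[[36,-5,0],[36,-5,0],[36,-5,0],[36,-5,0],[36,-5,0],[36,-5,0],[36,-4,0],[36,-4,0]],"yaw":[0,0,0,0,0,0,0,0]}' | grep -E "ee|rot"
python3 -m handwheel '{"gripper":[1,1,1,1,1],"slide":[[36,-4,0],[30,-3,0],[15,-2,0],[0,0,0],[0,0,0]],"yaw":[0,0,0,0,0]}' | grep -E "ee|rot"
python3 go.py rail40 5
```

```text
ee_pos: [0.4616, -0.1067, 0.1467]
tcp_rot: [-180.0, -0.0, 82.4]
ee_pos: [0.4621, 0.1839, 0.1469]
tcp_rot: [180.0, -0.0, 82.5]
ee_pos: [0.4644, 0.2635, 0.1464]
tcp_rot: [-180.0, 0.0, 82.5]
pos [464.4 263.5 146.4] yaw 82.49 t 15.7 open 85.4 grip 0.0 F [0.1 0.1 0.8]
target [466.4 279.6] slide now [16.3 -0.2] slide after turn [16.3 -0.2] dz 141.4 turn 0.003
```

```bash
python3 -m handwheel '{"gripper":[1,1,1,1,1,1,1,1],"slide":[[14.5,0,0],[0,0,25],[0,0,30],[0,0,30],[0,0,25],[0,0,14],[0,0,7],[0,0,0]],"yaw":[0,0,0,0,0,0,0,0]}'
python3 -m handwheel '{"gripper":[1,1,1,1],"slide":[[0,0,4],[0,0,3],[0,0,3],[0,0,0]],"yaw":[0,0,0,0]}'
python3 -m handwheel '{"gripper":[-1,-1,-1,-1,-1,-1,-1],"slide":[[0,0,0],[0,0,0],[0,0,0],[0,0,0],[0,0,0],[0,0,0],[0,0,0]],"yaw":[0,0,0,0,0,0,0]}' 40
```

```text
time: 16.37
ee_pos: [0.4664, 0.2765, 0.0144]
tcp_rot: [-179.9, 0.1, 82.3]
wrist_force: [0.1, 0.2, 0.3]
opening: 0.0853
grasp_force: 0.0
time: 16.7
ee_pos: [0.4672, 0.2776, 0.0058]
tcp_rot: [180.0, -0.0, 82.3]
wrist_force: [-0.7, -0.0, 0.5]
opening: 0.0855
grasp_force: 0.0
time: 17.28
ee_pos: [0.4673, 0.2777, 0.0063]
tcp_rot: [180.0, -0.0, 82.3]
wrist_force: [-1.3, -0.8, 5.8]
opening: 0.0439
grasp_force: 40.6
```

```bash
python3 -m handwheel '{"gripper":[-1,-1,-1,-1,-1,-1,-1,-1],"slide":[[0,0,-5],[0,0,-12],[0,0,-20],[0,0,-25],[0,0,-20],[0,0,-12],[0,0,-4],[0,0,0]],"yaw":[0,0,0,0,-0.05,-0.11,-0.056,0]}' 
python3 go.py rack-40 0
```

```text
time: 17.95
ee_pos: [0.4677, 0.278, 0.106]
tcp_rot: [179.9, -0.1, 94.8]
wrist_force: [0.4, 0.6, -0.3]
opening: 0.0442
grasp_force: 40.9
pos [467.7 278.  106. ] yaw 94.84 t 17.95 open 44.2 grip 40.881807804107666 F [ 0.4  0.6 -0.3]
target [ 455.9 -217.7] slide now [-492.9  -53.6] slide after turn [-493.   -52.4] dz 106.0 turn 0.002
```

```bash
python3 -m handwheel '{"gripper":[-1,-1,-1,-1,-1,-1,-1,-1],"slide":[[-15,-2,0],[-25,-3,0],[-33,-3.5,0],[-33,-3.5,0],[-33,-3.5,0],[-33,-3.5,0],[-33,-3.5,0],[-33,-3.5,0]],"yaw":[0,0,0,0,0,0,0,0]}' | grep -E "ee|open"
python3 -m handwheel '{"gripper":[-1,-1,-1,-1,-1,-1,-1,-1],"slide":[[-33,-3.5,0],[-33,-3.5,0],[-33,-3.5,0],[-33,-3.5,0],[-33,-3.5,0],[-33,-3.5,0],[-33,-3.5,0],[-15,-1.5,0]],"yaw":[0,0,0,0,0,0,0,0]}' | grep -E "ee|open"
python3 -m handwheel '{"gripper":[-1,-1],"slide":[[-9,0,0],[0,0,0]],"yaw":[0,0]}' | grep -E "ee|open"
python3 go.py rack-40 0
```

```text
ee_pos: [0.4595, 0.0362, 0.1033]
opening: 0.0439
ee_pos: [0.4534, -0.2124, 0.1031]
opening: 0.0436
ee_pos: [0.4548, -0.2194, 0.1031]
opening: 0.0437
pos [ 454.8 -219.4  103.1] yaw 94.49 t 19.45 open 43.7 grip 40.908642411231995 F [ 0.5  0.5 -0.4]
target [ 455.9 -217.7] slide now [1.6 1.2] slide after turn [1.6 1.2] dz 103.1 turn -0.004
```

```bash
python3 -m handwheel '{"gripper":[-1,-1,-1,-1,-1,-1,-1,-1],"slide":[[1.6,1.2,15],[0,0,20],[0,0,20],[0,0,18],[0,0,12],[0,0,8],[0,0,6],[0,0,1]],"yaw":[0,0,0,0,0,0,0,0]}'
python3 -m handwheel '{"gripper":[-1,-1,-1,-1],"slide":[[0,0,1.3],[0,0,1.3],[0,0,0.4],[0,0,0]],"yaw":[0,0,0,0]}'
```

```text
time: 20.12
ee_pos: [0.4564, -0.2158, 0.0031]
tcp_rot: [-180.0, -0.0, 94.7]
wrist_force: [0.3, -0.1, -0.7]
opening: 0.0435
grasp_force: 40.9
time: 20.45
ee_pos: [0.4569, -0.2165, 0.0011]
tcp_rot: [180.0, 0.0, 94.7]
wrist_force: [0.5, -0.3, -1.8]
opening: 0.0439
grasp_force: 40.9
```

```bash
python3 -m handwheel '{"gripper":[-1,-1,-1],"slide":[[0,0,1],[0,0,0.5],[0,0,0]],"yaw":[0,0,0]}'| grep -E "ee|wrist"
python3 -m handwheel '{"gripper":[-1,-1],"slide":[[0,0,0.7],[0,0,0]],"yaw":[0,0]}'| grep -E "ee|wrist"
python3 -m handwheel '{"gripper":[0.5,1,1,1,1,1,1,1],"slide":[[0,0,0],[0,0,0],[0,0,0],[0,0,0],[0,0,-10],[0,0,-25],[0,0,-35],[0,0,-35]],"yaw":[0,0,0,0,0,0,0,0]}'
python3 -m handwheel '{"gripper":[1,1],"slide":[[0,0,-30],[0,0,0]],"yaw":[0,0]}'|grep ee; python3 go.py rail-40 0
```

```text
ee_pos: [0.457, -0.2166, 0.0003]
wrist_force: [-1.8, 1.0, 7.1]
ee_pos: [0.457, -0.2166, 0.0002]
wrist_force: [-4.0, 1.2, 13.0]
time: 21.53
ee_pos: [0.4559, -0.216, 0.1048]
tcp_rot: [-179.9, -0.0, 94.7]
wrist_force: [0.5, 0.1, 0.4]
opening: 0.0855
grasp_force: 0.0
ee_pos: [0.4588, -0.2174, 0.1407]
pos [ 458.8 -217.4  140.7] yaw 94.7 t 21.7 open 85.4 grip 0.0 F [-0.3  0.2  0.9]
target [455.6 200.4] slide now [416.6  31. ] slide after turn [413.5 -59.1] dz 140.7 turn 0.216
```

```bash
python3 -m handwheel '{"gripper":[1,1,1,1,1,1,1,1],"slide":[[0,0,0],[0,0,0],[15,-2,0],[28,-4,0],[35,-5,0],[35,-5,0],[35,-5,0],[35,-5,0]],"yaw":[0.11,0.106,0,0,0,0,0,0]}' | grep -E "ee|rot"
python3 -m handwheel '{"gripper":[1,1,1,1,1,1,1,1],"slide":[[35,-5,0],[35,-5,0],[35,-5,0],[35,-5,0],[35,-5,0],[30,-5,0],[20,-4,0],[0,0,0]],"yaw":[0,0,0,0,0,0,0,0]}' | grep -E "ee|rot"
python3 -m handwheel '{"gripper":[1],"slide":[[0,0,0]],"yaw":[0]}' | grep -E "ee|rot"
python3 go.py rail-40 0
```

```text
ee_pos: [0.455, -0.0301, 0.134]
tcp_rot: [180.0, -0.0, 82.3]
ee_pos: [0.4512, 0.1992, 0.1336]
tcp_rot: [-180.0, -0.0, 82.5]
ee_pos: [0.4514, 0.1968, 0.1336]
tcp_rot: [-180.0, 0.0, 82.5]
pos [451.4 196.8 133.6] yaw 82.45 t 23.1167 open 85.5 grip 0.0 F [ 0.1 -1.1  0.6]
target [455.6 200.4] slide now [4.1 3.7] slide after turn [4.1 3.7] dz 133.6 turn 0.003
```

```bash
python3 -m handwheel '{"gripper":[1,1,1,1,1,1,1,1],"slide":[[4,3.7,0],[0,0,25],[0,0,30],[0,0,30],[0,0,20],[0,0,10],[0,0,6],[0,0,0]],"yaw":[0,0,0,0,0,0,0,0]}'
python3 -m handwheel '{"gripper":[1,1,1,1,1],"slide":[[0,0,4],[0,0,4],[0,0,4],[0,0,2],[0,0,0]],"yaw":[0,0,0,0,0]}'
python3 -m handwheel '{"gripper":[-1,-1,-1,-1,-1,-1],"slide":[[0,0,0],[0,0,0],[0,0,0],[0,0,0],[0,0,0],[0,0,0]],"yaw":[0,0,0,0,0,0]}' 50
```

```text
time: 23.78
ee_pos: [0.4559, 0.1988, 0.0121]
tcp_rot: [-180.0, 0.0, 82.3]
wrist_force: [0.1, 0.1, 0.1]
opening: 0.0858
grasp_force: 0.0
time: 24.2
ee_pos: [0.4558, 0.1995, -0.0018]
tcp_rot: [-180.0, 0.0, 82.3]
wrist_force: [0.1, -0.5, -0.7]
opening: 0.0853
grasp_force: 0.0
time: 24.7
ee_pos: [0.4562, 0.1997, -0.0009]
tcp_rot: [180.0, -0.0, 82.3]
wrist_force: [-1.8, 0.3, 5.9]
opening: 0.0575
grasp_force: 54.3
```

Reel gripped (57.5 mm). Next I lift it, turn and carry it.

```bash
python3 -m handwheel '{"gripper":[-1,-1,-1,-1,-1,-1,-1,-1],"slide":[[0,0,-5],[0,0,-12],[0,0,-20],[0,0,-25],[0,0,-20],[0,0,-12],[0,0,-6],[0,0,0]],"yaw":[0,0,0,0,-0.05,-0.11,-0.056,0]}' 
python3 go.py rack40 0
```

```text
time: 25.37
ee_pos: [0.4567, 0.1998, 0.1009]
tcp_rot: [179.8, -0.1, 94.8]
wrist_force: [0.5, -0.2, -2.2]
opening: 0.0576
grasp_force: 53.9
pos [456.7 199.8 100.9] yaw 94.84 t 25.3667 open 57.6 grip 53.9385760424193 F [ 0.5 -0.2 -2.2]
target [ 449.3 -137.9] slide now [-335.9  -35.8] slide after turn [-336.  -35.] dz 100.9 turn 0.003
```

```bash
python3 -m handwheel '{"gripper":[-1,-1,-1,-1,-1,-1,-1,-1],"slide":[[-15,-1.5,0],[-24,-2.5,0],[-30,-3,0],[-30,-3,0],[-30,-3,0],[-30,-3,0],[-30,-3,0],[-30,-3,0]],"yaw":[0,0,0,0,0,0,0,0]}' | grep -E "ee|open"
python3 -m handwheel '{"gripper":[-1,-1,-1,-1,-1,-1,-1],"slide":[[-30,-3,0],[-30,-3,0],[-30,-3,0],[-20,-2.5,0],[-10,0,0],[0,0,0],[0,0,0]],"yaw":[0,0,0,0,0,0,0]}' | grep -E "ee|open"
python3 go.py rack40 0
```

```text
ee_pos: [0.4513, -0.022, 0.0983]
opening: 0.0574
ee_pos: [0.45, -0.1409, 0.0982]
opening: 0.0578
pos [ 450.  -140.9   98.2] yaw 94.58 t 26.6167 open 57.8 grip 53.90497871587286 F [ 0.2 -0.9 -2.1]
target [ 449.3 -137.9] slide now [ 3.  -0.5] slide after turn [ 3.  -0.5] dz 98.2 turn -0.002
```

```bash
python3 -m handwheel '{"gripper":[-1,-1,-1,-1,-1,-1,-1,-1],"slide":[[3,-0.5,15],[0,0,20],[0,0,22],[0,0,18],[0,0,12],[0,0,8],[0,0,6],[0,0,1]],"yaw":[0,0,0,0,0,0,0,0]}'
python3 -m handwheel '{"gripper":[-1,-1,-1,-1],"slide":[[0,0,1.3],[0,0,1],[0,0,0.4],[0,0,0]],"yaw":[0,0,0,0]}'
```

```text
time: 27.28
ee_pos: [0.4494, -0.1377, -0.004]
tcp_rot: [-180.0, -0.0, 94.7]
wrist_force: [-0.4, 0.7, -1.7]
opening: 0.0575
grasp_force: 53.9
time: 27.62
ee_pos: [0.4498, -0.1383, -0.0057]
tcp_rot: [180.0, 0.0, 94.7]
wrist_force: [0.1, 0.7, -1.9]
opening: 0.0574
grasp_force: 53.9
```

```bash
python3 -m handwheel '{"gripper":[-1,-1,-1],"slide":[[0,0,0.8],[0,0,0.5],[0,0,0]],"yaw":[0,0,0]}'| grep -E "ee|wrist"
python3 -m handwheel '{"gripper":[-1,-1],"slide":[[0,0,0.4],[0,0,0]],"yaw":[0,0]}'| grep -E "ee|wrist"
python3 -m handwheel '{"gripper":[0.7,1,1,1,1,1,1,1],"slide":[[0,0,0],[0,0,0],[0,0,0],[0,0,0],[0,0,-10],[0,0,-25],[0,0,-35],[0,0,-35]],"yaw":[0,0,0,0,0,0,0,0]}'
python3 -m handwheel '{"gripper":[1,1],"slide":[[0,0,-36],[0,0,0]],"yaw":[0,0]}'|grep ee; python3 go.py rail-120 0
```

```text
ee_pos: [0.4498, -0.1383, -0.0068]
wrist_force: [-1.5, 0.0, 4.0]
ee_pos: [0.4498, -0.1383, -0.0069]
wrist_force: [-3.4, 1.6, 9.3]
time: 28.7
ee_pos: [0.4488, -0.1379, 0.0985]
tcp_rot: [-179.9, -0.0, 94.7]
wrist_force: [-0.0, 0.7, 0.2]
opening: 0.0853
grasp_force: 0.0
ee_pos: [0.452, -0.1389, 0.1409]
pos [ 452.  -138.9  140.9] yaw 94.69 t 28.8667 open 85.2 grip 0.0 F [ 0.7 -1.1  0.3]
target [444.9 121.1] slide now [259.7  14.3] slide after turn [256.7 -41.8] dz 140.9 turn 0.216
```

```bash
python3 -m handwheel '{"gripper":[1,1,1,1,1,1,1,1],"slide":[[0,0,0],[0,0,0],[15,-2,0],[28,-4,0],[35,-6,0],[35,-6,0],[35,-6,0],[35,-6,0]],"yaw":[0.11,0.106,0,0,0,0,0,0]}' | grep -E "ee|rot"
python3 -m handwheel '{"gripper":[1,1,1,1,1,1],"slide":[[30,-5,0],[25,-4,0],[15,-2,0],[6,0,0],[0,0,0],[0,0,0]],"yaw":[0,0,0,0,0,0]}' | grep -E "ee|rot"
python3 go.py rail-120 20
```

```text
ee_pos: [0.4439, 0.0487, 0.1339]
tcp_rot: [180.0, -0.0, 82.3]
ee_pos: [0.4435, 0.1236, 0.1333]
tcp_rot: [180.0, 0.0, 82.3]
pos [443.5 123.6 133.3] yaw 82.34 t 30.0333 open 85.2 grip 0.0 F [ 0.3 -0.7  0.4]
target [444.9 121.1] slide now [-2.3  1.7] slide after turn [-2.3  1.7] dz 113.3 turn 0.001
```

```bash
python3 -m handwheel '{"gripper":[1,1,1,1,1,1,1,1],"slide":[[-1.5,1.5,15],[0,0,25],[0,0,25],[0,0,22],[0,0,15],[0,0,8],[0,0,4],[0,0,0]],"yaw":[0,0,0,0,0,0,0,0]}'
python3 -m handwheel '{"gripper":[-1,-1,-1,-1,-1,-1,-1,-1],"slide":[[0,0,0],[0,0,0],[0,0,0],[0,0,0],[0,0,0],[0,0,0],[0,0,0],[0,0,0]],"yaw":[0,0,0,0,0,0,0,0]}' 40
```

```text
time: 30.7
ee_pos: [0.4447, 0.1215, 0.0189]
tcp_rot: [-180.0, 0.0, 82.3]
wrist_force: [-0.1, -0.3, 0.5]
opening: 0.0855
grasp_force: 0.0
time: 31.37
ee_pos: [0.4452, 0.1224, 0.0195]
tcp_rot: [179.9, -0.0, 82.3]
wrist_force: [1.1, -0.1, 2.7]
opening: 0.0187
grasp_force: 39.0
```

```bash
python3 -m handwheel '{"gripper":[-1,-1,-1,-1,-1,-1,-1,-1],"slide":[[0,0,-5],[0,0,-12],[0,0,-18],[0,0,-18],[0,0,-12],[0,0,-5],[0,0,0],[0,0,0]],"yaw":[0,0,0,0,-0.05,-0.11,-0.056,0]}' 
python3 go.py rack120 13
python3 - <<'E'
from h import *
o=[]
for n,(x,y,w,h,f) in dict(side=(200,130,190,180,2.1),top=(180,180,230,80,1.7)).items():
    c=camera(n);v=cv2.resize(c['img'][y:y+h,x:x+w,::-1],None,fx=f,fy=f,interpolation=2);o.append(np.pad(v,((0,378-v.shape[0]),(0,0),(0,0))))
cv2.imwrite('pics/c7.png',np.hstack(o))
E
```

```text
time: 32.03
ee_pos: [0.445, 0.1224, 0.0904]
tcp_rot: [179.9, -0.0, 94.8]
wrist_force: [-0.2, 0.9, -0.3]
opening: 0.0186
grasp_force: 39.0
pos [445.  122.4  90.4] yaw 94.85 t 32.0333 open 18.6 grip 39.01239047991112 F [-0.2  0.9 -0.3]
target [442.8 -58.2] slide now [-179.8  -17.5] slide after turn [-179.8  -17. ] dz 77.4 turn 0.003
```

View pics/c7.png

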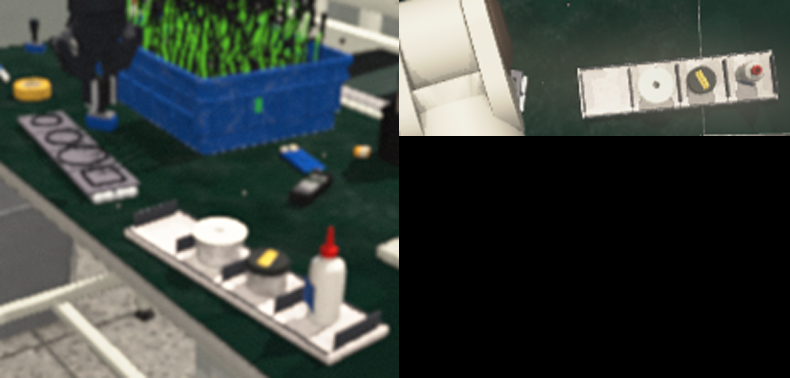

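The reel, tin and glue stand upright in bays 2 to 4. The stamp hangs in the gripper at side crop (100,115), and the leftmost bay is empty. I'll carry it over.

```bash
python3 -m handwheel '{"gripper":[-1,-1,-1,-1,-1,-1,-1,-1],"slide":[[-15,-1.5,0],[-25,-2.5,0],[-30,-3,0],[-30,-3,0],[-30,-3,0],[-25,-2.5,0],[-15,-1.5,0],[-8,0,0]],"yaw":[0,0,0,0,0,0,0,0]}' | grep -E "ee|open"
python3 -m handwheel '{"gripper":[-1,-1],"slide":[[0,0,0],[0,0,0]],"yaw":[0,0]}' | grep -E "ee|open"
python3 go.py rack120 13
```

```text
ee_pos: [0.442, -0.0582, 0.089]
opening: 0.0188
ee_pos: [0.4423, -0.0562, 0.089]
opening: 0.0189
pos [442.3 -56.2  89. ] yaw 94.61 t 32.9667 open 18.9 grip 39.023504324723035 F [ 0.4  0.2 -0.2]
target [442.8 -58.2] slide now [-2.   0.3] slide after turn [-2.   0.3] dz 76.0 turn -0.002
```

```bash
python3 -m handwheel '{"gripper":[-1,-1,-1,-1,-1,-1,-1,-1],"slide":[[-2,0.3,12],[0,0,18],[0,0,18],[0,0,12],[0,0,8],[0,0,5],[0,0,0],[0,0,0]],"yaw":[0,0,0,0,0,0,0,0]}' | grep -E "ee|wrist"
python3 -m handwheel '{"gripper":[-1,-1,-1,-1],"slide":[[0,0,1.2],[0,0,0.8],[0,0,0],[0,0,0]],"yaw":[0,0,0,0]}' | grep -E "ee|wrist"
```

```text
ee_pos: [0.4431, -0.0583, 0.0164]
wrist_force: [-0.2, -0.4, 0.1]
ee_pos: [0.4431, -0.0585, 0.0144]
wrist_force: [-0.6, -0.2, -0.1]
```

```bash
python3 -m handwheel '{"gripper":[-1,-1,-1],"slide":[[0,0,0.8],[0,0,0.4],[0,0,0]],"yaw":[0,0,0]}'| grep -E "ee|wrist"
python3 -m handwheel '{"gripper":[-1,-1],"slide":[[0,0,0.4],[0,0,0]],"yaw":[0,0]}'| grep -E "ee|wrist"
```

```text
ee_pos: [0.4433, -0.0585, 0.0134]
wrist_force: [-0.3, 0.3, 3.9]
ee_pos: [0.4435, -0.0585, 0.0134]
wrist_force: [0.2, 1.0, 7.3]
```

```bash
python3 -m handwheel '{"gripper":[0,1,1,1,1,1,1,1],"slide":[[0,0,0],[0,0,0],[0,0,0],[0,0,0],[0,0,-10],[0,0,-25],[0,0,-35],[0,0,-35]],"yaw":[0,0,0,0,0,0,0,0]}' | grep -E "ee|open"
python3 -m handwheel '{"gripper":[1,1,1,1,1,1,1,1],"slide":[[20,0,-30],[30,0,0],[35,0,0],[35,0,0],[35,0,0],[35,0,0],[20,0,0],[0,0,0]],"yaw":[0,0,0,0,0,0,0,0]}' | grep -E "ee|open"
python3 - <<'E'
from h import *
o=[]
for n,(x,y,w,h,f) in dict(side=(250,200,140,105,2.8),top=(275,195,135,65,3)).items():
    c=camera(n);v=cv2.resize(c['img'][y:y+h,x:x+w,::-1],None,fx=f,fy=f,interpolation=2);o.append(np.pad(v,((0,300-v.shape[0]),(0,0),(0,0))))
cv2.imwrite('pics/c8.png',np.hstack(o))
E
```

```text
ee_pos: [0.4421, -0.0584, 0.1188]
opening: 0.0855
ee_pos: [0.4252, 0.1539, 0.148]
opening: 0.0855
```

View pics/c8.png

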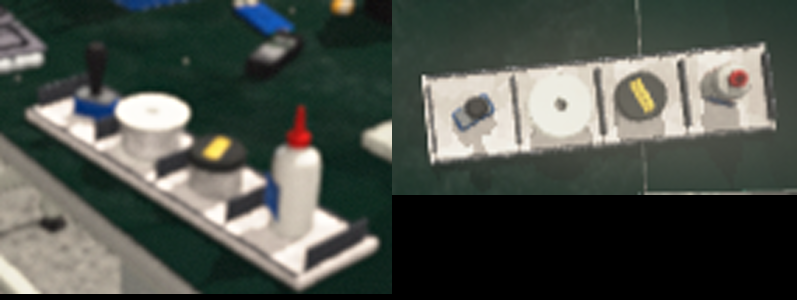

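All four stand upright in their bays. A quick numeric check of their centres before handing in.

```bash
python3 - <<'E'
from h import *
t=camera('top');s=camera('side')
a=np.radians(4.7);ex=np.array([np.cos(a),np.sin(a)]);ey=np.array([-np.sin(a),np.cos(a)])
for n,(x,y),z in[('stamp knob',(480,104),.076),('stamp foot',(473,113),.028),('reel',(560,103),.044),('tin',(641,97),.043),('nozzle',(738,78),.108)]:
    p=ray(t,[(275+(x-392)/3-.4,195+y/3-.4)],z)[0,:2]*1000-(452.6,-177.8);print(n,(p@ex).round(1),(p@ey).round(1))
for n,(x,y) in[('glue base side',(295,229)),('tin base',(216,192))]:
    p=ray(s,[(250+x/2.8-.4,200+y/2.8-.4)],.008)[0,:2]*1000-(452.6,-177.8);print(n,(p@ex).round(1),(p@ey).round(1))
E
```

```text
stamp knob 3.5 117.6
stamp foot -0.2 121.6
reel -0.3 41.9
tin -2.2 -33.5
nozzle 0.8 -107.0
glue base side 7.5 -117.4
tin base -2.3 -42.3
```

The tin and glue readings are biased towards the camera's centre, so I'll refine the glue position with two views and with the body.

```bash
python3 - <<'E'
from h import *
t=camera('top');s=camera('side')
a=np.radians(4.7);ex=np.array([np.cos(a),np.sin(a)]);ey=np.array([-np.sin(a),np.cos(a)])
for n,us,ut in[('noz base/tip',(301,110),(738,78)),('reel hub',(153,111),(560,103)),('tin lid',(218,153),(641,97)),('knob top',(97,45),(480,104))]:
    X,r=tri(s,(250+us[0]/2.8-.4,200+us[1]/2.8-.4),t,(275+(ut[0]-392)/3-.4,195+ut[1]/3-.4));p=X[:2]-(452.6,-177.8)
    print(n,X,r,(p@ex).round(1),(p@ey).round(1))
i=s['img'][230:288,340:372].astype(int)
for r in range(22,56,3):
    row=i[r];print(r+230,''.join('W' if v.min()>150 else 'b' if v[2]>v[0]+30 else '.' for v in row))
for n,(x,y) in [('l',(272,228)),('r',(318,228))]: 
    p=ray(s,[(250+x/2.8-.4,200+y/2.8-.4)],.008)[0,:2]*1000-(452.6,-177.8);print(n,(p@ex).round(1),(p@ey).round(1))
# rack from side: end divider top corners
for n,(x,y),z in[('enddiv base front',(306,264),.008),('enddiv base back',(368,233),.008),('front right corner',(300,288),.0),('back right corner',(379,247),.0)]:
    p=ray(s,[(250+x/2.8-.4,200+y/2.8-.4)],z)[0,:2]*1000-(452.6,-177.8);print(n,(p@ex).round(1),(p@ey).round(1))
E
```

```text
noz base/tip [ 465.8 -287.9  105. ] [np.float64(4.2), np.float64(4.2)] 4.1 -110.8
reel hub [ 450.1 -136.9   44.6] [np.float64(1.5), np.float64(1.5)] 0.9 41.0
tin lid [ 455.7 -213.7   38.9] [np.float64(2.7), np.float64(2.7)] 0.1 -36.0
knob top [446.5 -60.4  76.8] [np.float64(0.2), np.float64(0.2)] 3.5 117.5
252 ................................
255 ..........WWWWWWWWWWWWWW........
258 ..........WWWWWWWWWWWWWW........
261 W....b....WWWWWWWWWWWWWW........
264 WWWWW.b...WWWWWWWWWWWWWW........
267 W....bbbb..WWWWWWWWWWWW.........
270 ....bbbbb..WWWWWWWWWWWW.........
273 .....bbbb.WWWWWWWWWWWWW.........
276 WWWWWWW.b.WWWWWWWWWWWWWWWWW.....
279 WWWWWWW..WWWWWWWWWWWWWWWWWWWWWWW
282 WWWWWWWWWWWWWWWWWWWWWWWWWWWWWWWW
285 WWWWWWWWWWWWWWWWWWWWWWWWWW......
l -5.1 -105.9
r 22.2 -127.0
enddiv base front -20.1 -153.7
enddiv base back 46.6 -154.5
front right corner -36.1 -163.6
back right corner 48.6 -164.3
```

Everything is within about 6 mm of its bay centre and the robot is clear. I'll hand it in.

```bash
python3 -c "
from workcell import ticket
print(ticket.job_done())"
```

```text
the job is handed in; nothing more can be done
None
```

All four things are released and upright in the rack in reverse order (left to right: stamp, reel, tin, glue), each measured within about 6 mm of its bay centre (glue, the least certain, within 10 mm); the job is handed in and no verdict was returned.

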